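Index the fittings carousel to the yellow jar and hold it

TASK

The installer needs the jar with the yellow lid: lift the black sprung knob of the carousel to unlock it, turn the carousel until the yellow-lidded jar stands at the red front post, and let the knob drop fully home so that it locks there. Finish still gripping the knob, holding the turntable still; do not let go at the end. Keep all jars upright in their pockets and do not disturb the other things on the table.

Things in the scene. Friction and masses are not known exactly. Their poses are not given: they have to be found in the camera images.
- stand: Grey foot of the jar carousel, fixed to the table. Origin on the turning axis at table level; z up. Its own -x direction is the FRONT of the carousel: a small red post stands there (see front_mark). The carousel's white turntable disc is 212 mm in diameter, its top 40 mm above the table; five round wire pockets lie on it 75 mm from the axis, 72 degrees apart.
- front_mark (a point): Top of the red front post of the foot, 40 mm above the table, 134 mm from the axis. The post does not turn. A jar is at the front when it stands on the line from the axis to this post.
- turntable (a joint): Angle of the turntable in the foot, rad, 0 at the start, positive counter-clockwise seen from above. It turns easily either way (about 0.05 N m) once the plunger is lifted; the five jars turn with it. While the plunger is down its pin locks the turntable in one of five notches, 72 degrees (1.2566 rad) apart, with about 0.02 rad of play; in every notch one pocket is exactly at the front.
- plunger (a joint): Lift of the sprung plunger, m: 0 = fully down and home in a notch, 0.016 = its top stop. A spring pushes it down (7 to 10 N). The pin is clear of the notches above 0.010; let down between notches it rests on the notch ring at about 0.010, and drops home by itself when turned over the next notch.
- knob: Black round knob on top of the plunger, on the turning axis: 44 mm in diameter, 40 mm high, straight sides, underside 140 mm and top 180 mm above the table when the plunger is down. It is the handle: lifted, it lifts the plunger; twisted, it turns the turntable with it. Origin at the centre of its underside. Grip it from above; the jar lids end 32 mm below its underside.
- knob_grip (a point): Centre of the knob, half-way up: 160 mm above the table when the plunger is down.
- jar_yellow_center (a point): The marked jar: clear, 42 mm in diameter, 68 mm tall, with YELLOW lid and yellow band. Point at its centre, half-way up. It stands loose in one of the four pockets that are not at the front (2 mm of play in the pocket).
- jar_white_center (a point): A like jar with white lid and a white paper band, loose in its pocket (weights of the jars differ). Point at its centre, half-way up.
- jar_grey_center (a point): A like jar with grey lid and a white paper band, loose in its pocket (weights of the jars differ). Point at its centre, half-way up.
- jar_black_center (a point): A like jar with black lid and a white paper band, loose in its pocket (weights of the jars differ). Point at its centre, half-way up.
- jar_blue_center (a point): A like jar with blue lid and a white paper band, loose in its pocket (weights of the jars differ). Point at its centre, half-way up. At the start this one is at the front.
- remote_center (a point): White remote control, 52 x 150 x 20 mm, lying about 18 cm to the side of the carousel's axis. Point at its centre. Leave it alone.
- screwdriver_grip (a point): Screwdriver with orange handle, lying on the right. Point on its handle. Leave it alone.
- tape: Roll of black tape, 90 mm across, 19 mm high, lying flat on the right. Origin under its centre. Leave it alone.
- switch_plate: White double light switch, 81 x 81 x 13 mm, lying on the left. Origin under its centre. Leave it alone.
- breaker: Grey circuit breaker, 70 x 18 x 94 mm, standing beyond the carousel. Origin under its centre. Leave it alone.
- adapter: Black plug-in power adapter, 60 x 45 x 32 mm, on the left. Origin under its centre. Leave it alone.
Not all that is in view belongs to the job. Leave any pink look-alike of the part that bears jar_blue_center alone.

How it is judged:
By the outcome, as a careful person would: the job done as asked, in the order asked, and still so for the second after the job is handed in, while the arm keeps its last pose, push and grip.
It also fails if it takes over 58 s, if anything falls off the work surface, if the arm or the gripper's body presses on something with over 40 N, if the wrist force passes 120 N, or if a joint passes its speed limit or range.

ROBOT

A 6-joint arm with a two-finger parallel gripper is mounted at the origin on the work surface. World frame = base frame: x ahead of the robot, y to its left, z up, the work surface at z = 0. Lengths are in m, angles in rad, forces in N, time in s.
With the tool pointing down it reaches from about 0.3 to 0.875 m from the base axis. Payload 6.4 kg.
Tool frame: the origin (TCP) lies on the mounting face of the last link; the fingertips stand 173 mm ahead of it and the grasp point (between the pads) lies 155 mm ahead of it (ctrl.grip_point_offset is the distance from the TCP to the grasp point, in m); z points along the fingers, y is the line along which they close (so a half turn about z gives the same grasp; the last joint's range is limited). The gripper opens to 85 mm and grips with 20 to 120 N. Pads are 22 mm wide; open, the fingers measure 114 mm over their backs; the gripper's body (76 mm by 85 mm) begins 54 mm behind the grasp point. The pads swing forward as they close: fully open they stand 13 mm farther back than shut.
Start: joints at [0.931, 0.181, 1.607, -0, 1.354, -0.206], TCP at [0.242, 0.522, 0.405] pointing down, gripper open.
Joint ranges: [-2.99, 2.99], [-0.89, 2.07], [0.3, 2.58], [-1.14, 4.28], [0, 2.63], [-3.12, 3.12]. Speed limits (rad/s): [2.57, 2.57, 3.01, 3.14, 3.14, 3.14].

INTERFACE

Orientations are given as a unit quaternion [w, x, y, z].
In Python, from bench import status, imaging, ctrl, models gives the robot as it stands.
- The arm moves only by the tool send_rows, never from a script. Its argument "commands" is a list that holds one entry, the list of rows, each a list of 6 numbers: the shift along the tool's x, y, z normalised to -1 to 1, where 1 is 3 cm, then the turn, a rotation vector about the tool's x, y, z normalised to -1 to 1, where 1 is 0.1 rad. A call has 1 to 8 rows; each row shifts and turns the commanded pose from where the row before left it, along the tool's axes as they then stand; what a row does not reach is not made up. A row lasts 1/12 s, in which the tool goes at most 41.7 mm and 7.16 degrees, less where a joint would pass 70% of its speed; a pose out of reach is approached as far as the arm can. A call with a number of a shift or a turn outside -1 to 1 is refused whole. A call with a gripper value outside its range is refused whole. "jaw" is the opening, from 0 (shut) to 1 (fully open), set as the call begins (left out, the last holds). The fingers move at their own pace and stop on an object; the grip force is fixed at half the most. Time passes only in rows, so rows that do not move let the fingers close. It gives the time, the measured TCP pose, the force, the opening and the grip force at its end, in the units of the state.
- status.get_obs(): the state, without advancing time (a new reading comes with each control period).
- imaging.camera(name): name is "side" or "top" or "wrist"; returns a dict with "image" (400x640x3 uint8, blue, green, red), "depth" (400x640 float32, m along the optical axis (not along the pixel's ray), 0 where there is no reading), "mtx" (3x3 intrinsics, pixels), "pose" (4x4, takes a point from camera to world coordinates). Camera axes: x right, y down, z forward; pixel columns grow to the right and rows downward; lengths in m; the calibration is good to about 2 mm. A picture is of the moment at which its call begins.
- ctrl.hand_in(): hands the job in; it is judged then, once.
Trained networks look in a picture, given as the dict that the camera call returned (one of the last four; its "shot" number tells which), for a name from the list of things; names that differ only in an ending like _2 or _b are one class to them, and where a whole thing is asked for, a point or a joint stands for the part that bears it (a point fixed in the world has none). Each returns a list of dicts, best first, with "confidence" (0 to 1); they miss things now and then, are a little off and sometimes report something else, mostly with a low value. They report only what shows in the picture. A call takes as long as a camera call. They do not tell look-alikes from the thing itself.
- models.recognise(picture, name): "centre" ([column, row] in pixels, amid what is visible of it).
- models.regions_of(picture, name): "region" (400x640 bool, what is visible of it) and "centre" ([column, row] in pixels, amid what is visible of it).
The state is a dict: "time_s": time; "q": joint angles; "dq": joint speeds; "joint_efforts": joint torques, N m; "eef_pos": TCP position; "eef_rot": TCP orientation; "wrist_force": force on the tool from outside, world axes, zero at the start; "torque": the same for the moment, N m; "opening": opening from 0.0 (shut) to 1.0 (fully open); "grasp_force": force on a finger pad.
Only numpy, scipy, OpenCV 4.12 (cv2) and the standard library are available. Lean on these libraries where they do the work, as an engineer would, in place of code of your own. Each camera call takes 0.05 s, during which the arm holds its last target. There are 200 camera calls.

## Working session

There is one attempt and no reset: what is moved stays moved. The work goes in short steps, Python scripts to look and compute and a tool call to move; the robot and the scene stay as the last step left them, time stands still between calls to the robot, and variables do not carry over. Pictures are saved under pics/ and viewed, at most 10 in all, crops included, and the job is handed in when it is done.

Besides the shell and the picture viewer there is one more tool, called after "Call:" as a command line: name --argument value ..., lists and objects as JSON in quotes. send_rows: Moves the arm, as the interface text tells. Its arguments: {"type":"object","properties":{"commands":{"type":"array"},"jaw":{"type":"number"}},"required":["commands"]}

```bash
mkdir -p pics && cat > h.py <<'E'
import numpy as np, cv2
from bench import status, imaging, ctrl, models
def world(p,c,r,d=None):
    if d is None:
        w=p['depth'][int(r)-2:int(r)+3,int(c)-2:int(c)+3]; w=w[w>0]; d=np.median(w) if w.size else np.nan
    K=p['mtx']; v=np.array([(c-K[0,2])/K[0,0]*d,(r-K[1,2])/K[1,1]*d,d,1]); return (p['pose']@v)[:3]
def rayz(p,c,r,z):
    a=world(p,c,r,1.0); o=p['pose'][:3,3]; return o+(a-o)*(z-o[2])/(a[2]-o[2])
E
python3 - <<'E'
from h import *
np.set_printoptions(precision=3,suppress=True)
for n in ['top','side']:
    p=imaging.camera(n); cv2.imwrite(f'pics/{n}0.png',p['image'])
    print(n,p['pose'][:3,3])
    for t in ['knob','stand','front_mark','jar_yellow_center','jar_blue_center','jar_white_center','jar_grey_center','jar_black_center','remote_center']:
        try:
            for x in models.recognise(p,t)[:2]:
                c,r=x['centre']; print(t,round(x['confidence'],2),np.round([c,r]),world(p,c,r))
        except Exception as e: print(t,e)
print(status.get_obs())
E
```

```text
top [0.273 0.009 1.413]
knob 0.6 [315. 205.] [0.537 0.015 0.18 ]
stand 0.72 [310. 212.] [0.523 0.03  0.164]
front_mark 0.71 [311. 215.] [0.532 0.027 0.07 ]
jar_yellow_center 0.47 [291. 196.] [0.578 0.086 0.108]
jar_yellow_center 0.38 [256. 239.] [0.463 0.193 0.021]
jar_blue_center 0.74 [362. 282.] [ 0.34  -0.122  0.067]
jar_blue_center 0.69 [382. 236.] [ 0.473 -0.181  0.068]
jar_white_center 0.73 [292. 228.] [0.486 0.08  0.109]
jar_white_center 0.51 [474. 251.] [ 0.438 -0.464  0.025]
jar_grey_center 0.63 [335. 210.] [ 0.54  -0.042  0.108]
jar_black_center 0.65 [319. 187.] [0.608 0.005 0.108]
remote_center 0.61 [257. 239.] [0.465 0.189 0.02 ]
side [0.388 1.06  1.138]
knob 0.72 [345. 219.] [0.47  0.022 0.087]
knob 0.55 [320. 197.] [0.543 0.032 0.178]
stand 0.55 [319. 233.] [0.548 0.042 0.04 ]
stand 0.35 [367. 140.] [ 0.435 -0.464  0.024]
front_mark 0.8 [321. 230.] [0.54  0.04  0.051]
jar_yellow_center 0.89 [302. 234.] [0.584 0.109 0.102]
jar_yellow_center 0.6 [299. 214.] [0.607 0.023 0.094]
jar_blue_center 0.82 [343. 217.] [0.476 0.022 0.097]
jar_blue_center 0.76 [391. 205.] [ 0.335 -0.095  0.048]
jar_white_center 0.67 [331. 235.] [0.502 0.104 0.102]
jar_white_center 0.47 [300. 212.] [0.604 0.022 0.104]
jar_grey_center 0.48 [328. 212.] [ 0.528 -0.031  0.059]
jar_grey_center 0.4 [321. 203.] [0.538 0.05  0.173]
jar_black_center 0.85 [298. 214.] [0.612 0.024 0.096]
jar_black_center 0.24 [322. 140.] [ 0.606 -0.462  0.011]
remote_center 0.62 [337. 281.] [0.475 0.198 0.019]
{'time_s': 1.0, 'q': array([ 0.931,  0.181,  1.607,  0.   ,  1.354, -0.206]), 'dq': array([-0.001,  0.   ,  0.   , -0.001, -0.   ,  0.   ]), 'joint_efforts': array([ -0.001, -44.485, -35.169,  -0.   ,   0.001,  -0.   ]), 'eef_pos': array([0.242, 0.522, 0.405]), 'eef_rot': array([-0.   ,  0.215,  0.977,  0.   ]), 'wrist_force': array([ 0.517, -0.061,  0.685]), 'torque': array([-0.084, -0.096,  0.005]), 'grasp_force': 0.0, 'opening': 0.9993490775945783}
```

```bash
python3 - <<'E'
import cv2
a=cv2.imread('pics/top0.png')[140:310,220:440]; cv2.imwrite('pics/top0c.png',cv2.resize(a,None,fx=3.5,fy=3.5,interpolation=cv2.INTER_CUBIC))
E
```

```text
(no output)
```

View pics/top0c.png

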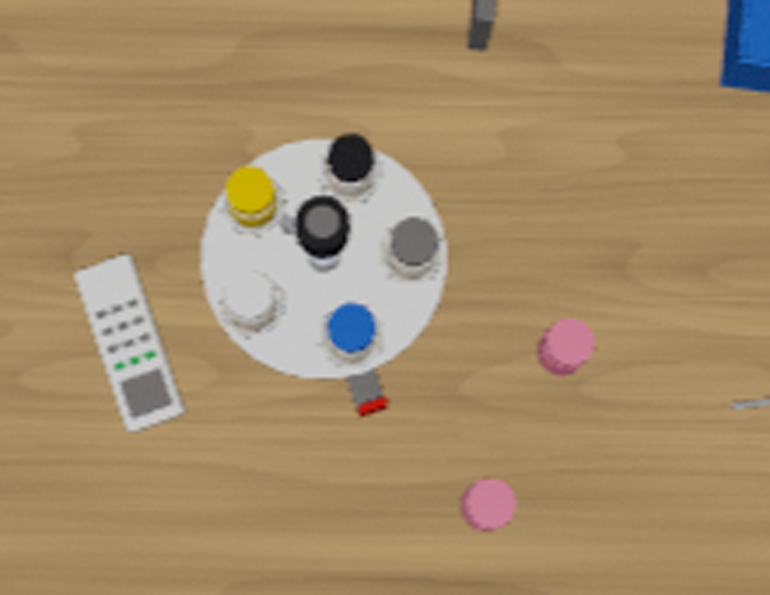

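View pics/side0.png

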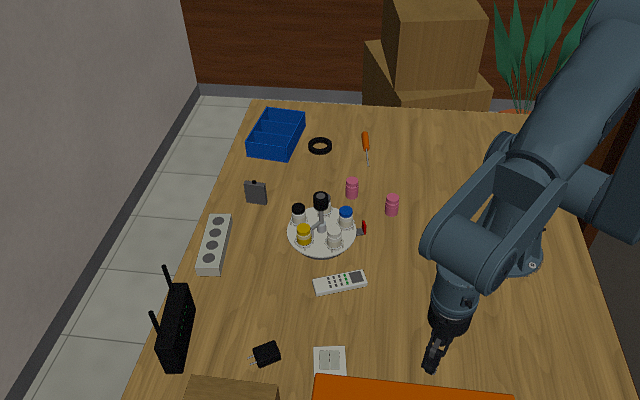

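The top crop shows blue at the front, with the red post at crop (372,406). Yellow is at (250,195), two pockets clockwise of the front, so the turntable must turn +144° (counter-clockwise). The side view agrees. The space around the knob is clear, apart from a small grey bracket under it. I'll move above the knob.

Call:
send_rows --commands '[[[-0.99,-0.69,-0.03,0,0,0],[-0.99,-0.69,-0.03,0,0,0],[-0.99,-0.69,-0.03,0,0,0],[-0.99,-0.69,-0.03,0,0,0],[-0.99,-0.69,-0.03,0,0,0],[-0.99,-0.69,-0.03,0,0,0],[-0.99,-0.69,-0.03,0,0,0],[-0.99,-0.69,-0.03,0,0,0]]]' --jaw 1

```text
time_s: 1.67
eef_pos: [0.3881, 0.2701, 0.4122]
eef_rot: [0.0, 0.215, 0.977, 0.0]
wrist_force: [1.6, -0.3, 0.4]
opening: 1.0
grasp_force: 0.0
```

Call:
send_rows --commands '[[[-0.99,-0.69,-0.03,0,0,0],[-0.99,-0.69,-0.03,0,0,0],[-0.99,-0.69,-0.03,0,0,0],[-0.99,-0.69,-0.03,0,0,0],[-0.99,-0.69,-0.03,0,0,0],[-0.99,-0.69,-0.03,0,0,0],[-0.99,-0.69,-0.03,0,0,0],[-0.99,-0.69,-0.03,0,0,0]]]'

```text
time_s: 2.33
eef_pos: [0.5342, 0.0197, 0.4193]
eef_rot: [0.0, 0.215, 0.977, 0.0]
wrist_force: [1.1, 0.2, -0.1]
opening: 0.999
grasp_force: 0.0
```

Call:
send_rows --commands '[[[0,0,0,0,0,1],[0,0,0,0,0,1],[0,0,0,0,0,1],[0,0,0,0,0,1],[0,0,0,0,0,1],[0,0,0,0,0,1],[0,0,0,0,0,1],[0,0,0,0,0,1]]]'

```text
time_s: 3.0
eef_pos: [0.5336, 0.0215, 0.4191]
eef_rot: [0.0, 0.581, 0.814, 0.0]
wrist_force: [0.1, 1.0, -0.2]
opening: 1.004
grasp_force: 0.0
```

Call:
send_rows --commands '[[[0,0,0,0,0,1],[0,0,0,0,0,1],[0,0,0,0,0,1],[0,0,0,0,0,1],[0,0,0,0,0,1],[0,0,0,0,0,1],[0,0,0,0,0,1],[0,0,0,0,0,1]]]'

```text
time_s: 3.67
eef_pos: [0.5336, 0.0215, 0.4191]
eef_rot: [0.0, 0.852, 0.524, 0.0]
wrist_force: [-0.5, -0.5, 0.9]
opening: 1.003
grasp_force: 0.0
```

Call:
send_rows --commands '[[[0,0,0,0,0,1],[0,0,0,0,0,1],[0,0,0,0,0,1],[0,0,0,0,0,1],[0,0,0,0,0,1],[0,0,0,0,0,1],[0,0,0,0,0,1],[0,0,0,0,0,0.4]]]'

```text
time_s: 4.33
eef_pos: [0.5336, 0.0215, 0.4191]
eef_rot: [0.0, 0.984, 0.18, 0.0]
wrist_force: [0.2, -0.8, -0.5]
opening: 1.003
grasp_force: 0.0
```

```bash
python3 - <<'E'
from h import *
np.set_printoptions(precision=4,suppress=True)
s=status.get_obs(); print(s['time_s'],s['q'],s['eef_pos'],s['eef_rot'],s['wrist_force'])
p=imaging.camera('wrist'); cv2.imwrite('pics/w1.png',p['image']); np.savez('w1.npz',**{k:p[k] for k in('image','depth','mtx','pose')})
print(p['pose'],p['mtx'])
for t in ['knob','front_mark','jar_yellow_center','jar_blue_center','jar_white_center','jar_grey_center','jar_black_center']:
    for x in models.recognise(p,t)[:1]:
        c,r=x['centre']; print(t,round(x['confidence'],2),np.round([c,r]),world(p,c,r))
# knob top by depth: points with z .174-.186
d=p['depth']; R,C=np.nonzero(d>0); K=p['mtx']; D=d[R,C]
P=np.c_[(C-K[0,2])/K[0,0]*D,(R-K[1,2])/K[1,1]*D,D]@p['pose'][:3,:3].T+p['pose'][:3,3]
m=(abs(P[:,2]-.18)<.006)&(np.hypot(P[:,0]-.535,P[:,1]-.02)<.05)
if m.any():
    (c,rad)=cv2.minEnclosingCircle(P[m][:,:2].astype(np.float32)); print('top',m.sum(),c,rad,P[m].mean(0))
E
```

```text
4.3333 [-0.1821  0.0766  1.6936  0.      1.3714  1.0261] [0.5336 0.0215 0.4191] [0.     0.9836 0.1803 0.    ] [ 0.2175 -0.77   -0.5458]
[[ 0.3539 -0.885  -0.3025  0.6107]
 [-0.9353 -0.335  -0.1141  0.0511]
 [-0.0004  0.3234 -0.9463  0.3888]
 [ 0.      0.      0.      1.    ]] [[289.3539   0.     319.4615]
 [  0.     289.3539 197.9271]
 [  0.       0.       1.    ]]
knob 0.8 [318. 195.] [0.5457 0.0279 0.1808]
front_mark 0.91 [319. 155.] [0.5554 0.0306 0.0696]
jar_yellow_center 0.78 [278. 109.] [0.5886 0.0843 0.1083]
jar_blue_center 0.96 [444. 256.] [ 0.4849 -0.1722  0.0517]
jar_white_center 0.84 [254. 188.] [0.5073 0.0827 0.1084]
jar_grey_center 0.66 [382. 189.] [ 0.5521 -0.039   0.1084]
jar_black_center 0.82 [366. 110.] [0.6166 0.0075 0.1082]
top 2443 (0.543382465839386, 0.02619953639805317) 0.02204381301999092 [0.5448 0.0268 0.1804]
```

View pics/w1.png

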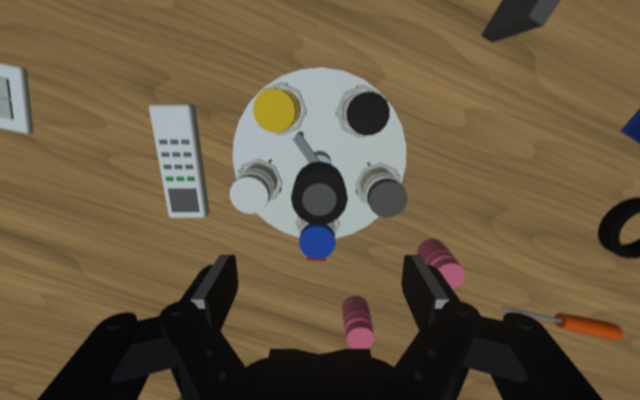

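The wrist view shows the knob top at (319,195), 22 mm in radius at z = 0.180, centred near (0.5435, 0.026). Its grey lever points toward the gap between yellow and black, clear of the finger line. I'll shift over it, go part-way down and look again.

Call:
send_rows --commands '[[[0.36,-0.03,0.4,0,0,0],[0,0,0.5,0,0,0],[0,0,0.5,0,0,0],[0,0,0,0,0,0],[0,0,0,0,0,0]]]'

```text
time_s: 5.15
eef_pos: [0.5432, 0.0263, 0.3765]
eef_rot: [-0.0, 0.983, 0.183, -0.001]
wrist_force: [0.4, -0.1, 0.2]
opening: 1.0
grasp_force: 0.0
```

```bash
python3 - <<'E'
from h import *
np.set_printoptions(precision=4,suppress=True)
s=status.get_obs(); print(s['time_s'],s['q'],s['eef_pos'],s['eef_rot'],s['wrist_force'])
p=imaging.camera('wrist'); cv2.imwrite('pics/w2.png',p['image'])
d=p['depth']; R,C=np.nonzero(d>0); K=p['mtx']; D=d[R,C]
P=np.c_[(C-K[0,2])/K[0,0]*D,(R-K[1,2])/K[1,1]*D,D]@p['pose'][:3,:3].T+p['pose'][:3,3]
def circ(P,zl,zh,c,rr):
    m=(P[:,2]>zl)&(P[:,2]<zh)&(np.hypot(P[:,0]-c[0],P[:,1]-c[1])<rr)
    Q=P[m]; o,rad=cv2.minEnclosingCircle(Q[:,:2].astype(np.float32)); print(m.sum(),np.array(o),rad,Q.mean(0)); return np.array(o)
k=circ(P,.176,.186,(.5435,.026),.03)
for n,c in dict(y=(.5886,.0843),w=(.5073,.0827),g=(.5521,-.039),b=(.6166,.0075),bl=(.4825,0.0)).items():
    try: o=circ(P,.104,.112,c,.03); print(n,o-k,np.hypot(*(o-k)),np.degrees(np.arctan2(*(o-k)[::-1])))
    except Exception as e: print(n,e)
m=(P[:,2]>.115)&(P[:,2]<.17)&(np.hypot(P[:,0]-k[0],P[:,1]-k[1])<.06)&(np.hypot(P[:,0]-k[0],P[:,1]-k[1])>.025); print('lever?',m.sum(),P[m][:,2].max() if m.any() else 0)
E
```

```text
5.15 [-0.17    0.1393  1.7137 -0.      1.2906  1.0327] [0.5432 0.0263 0.3765] [-0.0003  0.9831  0.183  -0.001 ] [ 0.3778 -0.0529  0.1528]
3365 [0.5434 0.0261] 0.0222786795347929 [0.545  0.0269 0.1804]
1967 [0.5863 0.0877] 0.019995251670479774 [0.5868 0.0876 0.1083]
y [0.0429 0.0617] 0.07512126354613895 55.20171382233252
1478 [0.4984 0.0857] 0.020297100767493248 [0.4994 0.0859 0.1082]
w [-0.0451  0.0597] 0.07479046317747806 127.07328249972355
1409 [ 0.5451 -0.0485] 0.02018759399652481 [ 0.546  -0.0474  0.1082]
g [ 0.0017 -0.0746] 0.07458565757725709 -88.70712457670683
1947 [0.6151 0.0047] 0.019984060898423195 [0.6154 0.005  0.1082]
b [ 0.0716 -0.0214] 0.07476164168447881 -16.611594886206465
936 [0.4727 0.0018] 0.02000563032925129 [0.4701 0.001  0.1083]
bl [-0.0708 -0.0243] 0.07481778357767004 -161.08343250136022
lever? 0 0
```

The lids sit 75 mm from the axis. Yellow is at 55.2° and the front is at 199°, so the turn is +144°. The TCP is centred over the knob, so I'll go down and grip.

Call:
send_rows --commands '[[[0,0,0.5,0,0,0],[0,0,0.5,0,0,0],[0,0,0.5,0,0,0],[0,0,0.3,0,0,0],[0,0,0.25,0,0,0],[0,0,0,0,0,0],[0,0,0,0,0,0]]]'

```text
time_s: 5.78
eef_pos: [0.5436, 0.0262, 0.3161]
eef_rot: [0.0, 0.983, 0.183, 0.0]
wrist_force: [-0.2, -0.5, -0.1]
opening: 1.001
grasp_force: 0.0
```

Call:
send_rows --commands '[[[0,0,0,0,0,0],[0,0,0,0,0,0],[0,0,0,0,0,0],[0,0,0,0,0,0],[0,0,0,0,0,0],[0,0,0,0,0,0],[0,0,0,0,0,0],[0,0,0,0,0,0]]]' --jaw 0

```text
time_s: 6.45
eef_pos: [0.5437, 0.0261, 0.3165]
eef_rot: [0.0, 0.983, 0.183, 0.001]
wrist_force: [-1.3, -1.1, 6.3]
opening: 0.503
grasp_force: 60.8
```

```bash
python3 - <<'E'
from h import *
s=status.get_obs(); print({k:np.round(v,4) for k,v in s.items()})
E
```

```text
{'time_s': np.float64(6.45), 'q': array([-1.7020e-01,  2.0970e-01,  1.7631e+00, -3.0000e-04,  1.1674e+00,
        1.0329e+00]), 'dq': array([-0.0003, -0.0005, -0.0015, -0.0006,  0.0003,  0.0004]), 'joint_efforts': array([ 4.87900e-01, -3.99041e+01, -3.01376e+01,  2.95400e-01,
       -3.83100e-01,  1.13000e-02]), 'eef_pos': array([0.5437, 0.0261, 0.3165]), 'eef_rot': array([4.000e-04, 9.831e-01, 1.829e-01, 6.000e-04]), 'wrist_force': array([-1.3176, -1.0634,  6.3375]), 'torque': array([-0.1082,  0.2641,  0.0152]), 'grasp_force': np.float64(60.8307), 'opening': np.float64(0.5032)}
```

Call:
send_rows --commands '[[[0,0,-0.15,0,0,0],[0,0,-0.15,0,0,0],[0,0,-0.15,0,0,0],[0,0,0,0,0,0],[0,0,0,0,0,0],[0,0,0,0,0,0]]]'

```text
time_s: 6.95
eef_pos: [0.5436, 0.026, 0.3282]
eef_rot: [0.0, 0.983, 0.183, 0.0]
wrist_force: [5.9, -1.8, -9.7]
opening: 0.501
grasp_force: 62.1
```

```bash
cat > look.py <<'E'
from h import *
import sys
np.set_printoptions(precision=4,suppress=True)
s=status.get_obs(); print(s['time_s'],'q6',s['q'][5],s['eef_pos'],s['eef_rot'],s['wrist_force'],s['torque'],s['grasp_force'])
for n in ['wrist','top']:
    p=imaging.camera(n); cv2.imwrite(f'pics/{sys.argv[1]}{n}.png',p['image'])
    d=p['depth']; R,C=np.nonzero(d>0); K=p['mtx']; D=d[R,C]
    P=np.c_[(C-K[0,2])/K[0,0]*D,(R-K[1,2])/K[1,1]*D,D]@p['pose'][:3,:3].T+p['pose'][:3,3]
    rr=np.hypot(P[:,0]-.5435,P[:,1]-.0262)
    for z0 in np.arange(.170,.206,.002):
        m=(rr<.021)&(P[:,2]>z0)&(P[:,2]<=z0+.002)
        if n=='wrist' and m.sum()>100: print('knobz',round(z0,3),m.sum(),np.median(P[m][:,2]))
    for t in ['jar_yellow_center','jar_blue_center','jar_white_center','jar_grey_center','jar_black_center']:
        for x in models.recognise(p,t):
            c,r=x['centre']; w=rayz(p,c,r,.105)-[.5435,.0262,0]
            if np.hypot(*w[:2])<.11: print(n,t,round(x['confidence'],2),w[:2],'ang',np.degrees(np.arctan2(w[1],w[0])),'z',world(p,c,r)[2]); break
E
python3 look.py lift
```

```text
6.95 q6 1.0329089193293426 [0.5436 0.026  0.3282] [0.0002 0.9832 0.1828 0.0004] [ 5.8797 -1.8461 -9.7431] [-0.3401 -1.0293  0.0479] 62.07722783088684
knobz 0.19 2308 0.19165000556401107
knobz 0.192 3679 0.19249498484114305
wrist jar_yellow_center 0.66 [0.0466 0.0589] ang 51.63165461241945 z 0.10835859573973491
wrist jar_blue_center 0.5 [ 0.0736 -0.0178] ang -13.581097803321095 z 0.10880511430492884
wrist jar_white_center 0.74 [0.0184 0.0088] ang 25.462638727403473 z 0.07030608909757946
wrist jar_grey_center 0.7 [ 0.0091 -0.065 ] ang -82.0005332228816 z 0.10824777677224726
wrist jar_black_center 0.63 [ 0.0736 -0.0178] ang -13.570852032121026 z 0.108426210140908
top jar_yellow_center 0.51 [0.0333 0.061 ] ang 61.381616046121025 z 0.10664736482381088
top jar_blue_center 0.18 [-0.033  -0.0358] ang -132.71705438066797 z 0.5628012025370043
top jar_grey_center 0.57 [ 0.0028 -0.0745] ang -87.88462511289221 z 0.10840799518985467
```

Knob top is now at 0.192, a lift of about 12 mm, with the spring pulling 9.7 N. I'll go slightly higher and start the turn with a ramp.

Call:
send_rows --commands '[[[0,0,-0.05,0,0,0],[0,0,0,0,0,-0.2],[0,0,0,0,0,-0.4],[0,0,0,0,0,-0.6],[0,0,0,0,0,-0.7],[0,0,0,0,0,-0.7],[0,0,0,0,0,-0.7],[0,0,0,0,0,-0.7]]]'

```text
time_s: 8.22
eef_pos: [0.5436, 0.026, 0.3296]
eef_rot: [0.0, 0.927, 0.376, 0.0]
wrist_force: [6.6, -1.3, -9.7]
opening: 0.502
grasp_force: 62.0
```

Call:
send_rows --commands '[[[0,0,0,0,0,-0.8],[0,0,0,0,0,-0.8],[0,0,0,0,0,-0.8],[0,0,0,0,0,-0.8],[0,0,0,0,0,-0.8],[0,0,0,0,0,-0.8],[0,0,0,0,0,-0.8],[0,0,0,0,0,-0.8]]]'

```text
time_s: 8.88
eef_pos: [0.5436, 0.026, 0.3296]
eef_rot: [0.0, 0.761, 0.649, 0.0]
wrist_force: [6.4, -1.7, -9.4]
opening: 0.501
grasp_force: 62.0
```

```bash
python3 look.py t1
```

```text
8.8833 q6 -0.010868208478169385 [0.5436 0.026  0.3296] [0.0003 0.7612 0.6485 0.0002] [ 6.3916 -1.7253 -9.3624] [-0.3199 -1.1279 -0.0741] 62.00650691986084
knobz 0.192 4658 0.19334055422300336
knobz 0.194 1266 0.19428176115706683
wrist jar_yellow_center 0.87 [-0.0273  0.0719] ang 110.81004955719781 z 0.1088304595061386
wrist jar_blue_center 0.58 [0.0028 0.0209] ang 82.3956108918974 z 0.07053743534967724
wrist jar_white_center 0.57 [-0.0689 -0.0002] ang -179.81267215281207 z 0.1084831638805892
wrist jar_grey_center 0.97 [ 0.061  -0.0251] ang -22.38960439446959 z 0.10838498180908379
wrist jar_black_center 0.9 [0.0526 0.0552] ang 46.419741129568365 z 0.10840658734275227
top jar_yellow_center 0.57 [-0.0266  0.0679] ang 111.41704930810484 z 0.11102899327354332
top jar_blue_center 0.74 [-0.0156 -0.0669] ang -103.11324470352466 z 0.10917837900642313
```

The turntable follows: yellow went from 55° to about 113°, against 59.6° commanded. I'll carry on.

Call:
send_rows --commands '[[[0,0,0,0,0,-0.8],[0,0,0,0,0,-0.8],[0,0,0,0,0,-0.8],[0,0,0,0,0,-0.8],[0,0,0,0,0,-0.8],[0,0,0,0,0,-0.8],[0,0,0,0,0,-0.8],[0,0,0,0,0,-0.8]]]'

```text
time_s: 10.15
eef_pos: [0.5436, 0.026, 0.3296]
eef_rot: [0.0, 0.519, 0.855, 0.0]
wrist_force: [6.3, -2.0, -8.2]
opening: 0.5
grasp_force: 62.0
```

Call:
send_rows --commands '[[[0,0,0,0,0,-0.8],[0,0,0,0,0,-0.8],[0,0,0,0,0,-0.8],[0,0,0,0,0,-0.8],[0,0,0,0,0,-0.8],[0,0,0,0,0,-0.8],[0,0,0,0,0,-0.8],[0,0,0,0,0,-0.8]]]'

```text
time_s: 10.82
eef_pos: [0.5436, 0.026, 0.3296]
eef_rot: [0.0, 0.223, 0.975, 0.0]
wrist_force: [6.3, -2.3, -9.9]
opening: 0.504
grasp_force: 62.2
```

Call:
send_rows --commands '[[[0,0,0,0,0,-0.7],[0,0,0,0,0,-0.6],[0,0,0,0,0,-0.4],[0,0,0,0,0,-0.23],[0,0,0,0,0,0],[0,0,0,0,0,0],[0,0,0,0,0,0]]]'

```text
time_s: 11.4
eef_pos: [0.5436, 0.026, 0.3296]
eef_rot: [0.0, 0.13, 0.991, -0.0]
wrist_force: [5.4, -2.7, -9.4]
opening: 0.499
grasp_force: 62.2
```

```bash
python3 look.py t2
```

```text
11.4 q6 -1.480105581863645 [0.5436 0.026  0.3296] [ 0.0003  0.1301  0.9915 -0.    ] [ 5.4186 -2.6998 -9.398 ] [-0.2217 -0.9445  0.0531] 62.163634300231934
knobz 0.192 4764 0.19331219023228996
knobz 0.194 1017 0.19425673442031285
wrist jar_yellow_center 0.8 [-0.0736 -0.0206] ang -164.32380729295673 z 0.1084619901544055
wrist jar_blue_center 0.37 [ 0.0448 -0.0152] ang -18.731325889002882 z 0.19376054331496245
wrist jar_white_center 0.71 [-0.0074 -0.0668] ang -96.33269054018936 z 0.10827511158266367
wrist jar_grey_center 0.57 [0.03   0.0576] ang 62.493178217432316 z 0.10843226682966486
wrist jar_black_center 0.75 [-0.0511  0.0573] ang 131.6875488833216 z 0.10825767724974644
top jar_white_center 0.46 [-0.0103 -0.0833] ang -97.06903437987226 z 0.10768625646536178
top jar_grey_center 0.71 [-0.0167 -0.018 ] ang -132.8108919265052 z 0.04956799398749223
```

View pics/t2wrist.png

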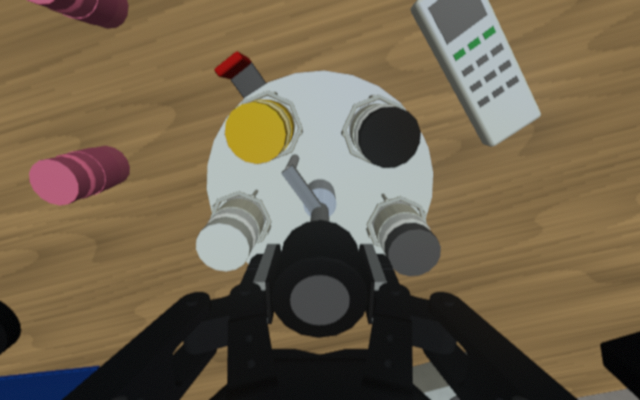

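The wrist view shows the yellow lid at (256,131), in line with the red post at (233,65). The other jars are upright in their pockets. I'll lower part-way to test the notch.

Call:
send_rows --commands '[[[0,0,0.1,0,0,0],[0,0,0.1,0,0,0],[0,0,0,0,0,0],[0,0,0,0,0,0]]]'

```text
time_s: 12.33
eef_pos: [0.5436, 0.026, 0.3236]
eef_rot: [0.0, 0.13, 0.991, -0.0]
wrist_force: [5.5, -2.2, -8.0]
opening: 0.502
grasp_force: 62.2
```

```bash
cat > lids.py <<'E'
from h import *
np.set_printoptions(precision=4,suppress=True)
s=status.get_obs(); print(s['time_s'],s['eef_pos'],s['wrist_force'],s['torque'],s['grasp_force'])
p=imaging.camera('wrist'); d=p['depth']; R,C=np.nonzero(d>0); K=p['mtx']; D=d[R,C]
P=np.c_[(C-K[0,2])/K[0,0]*D,(R-K[1,2])/K[1,1]*D,D]@p['pose'][:3,:3].T+p['pose'][:3,3]
k=np.array([.5435,.0261]); rr=np.hypot(*(P[:,:2]-k).T)
m=(rr<.018)&(P[:,2]>.172)&(P[:,2]<.205); print('knob top z',np.median(P[m][:,2]))
for a in 55.2-72*np.arange(5)+144:
    c=k+.075*np.array([np.cos(np.radians(a)),np.sin(np.radians(a))])
    m=(abs(P[:,2]-.108)<.004)&(np.hypot(*(P[:,:2]-c).T)<.03)
    if m.sum()>200:
        o,r=cv2.minEnclosingCircle(P[m][:,:2].astype(np.float32)); v=np.array(o)-k
        print(round(a%360,1),m.sum(),'ang',np.degrees(np.arctan2(v[1],v[0]))%360,'r',np.hypot(*v),'rad',r,'z',P[m][:,2].mean())
E
python3 lids.py
```

```text
12.3333 [0.5436 0.026  0.3236] [ 5.5237 -2.1751 -8.0307] [-0.1678 -0.8877  0.0207] 62.17957377433777
knob top z 0.18753178890522
199.2 3162 ang 198.96473589847113 r 0.07557377285502799 rad 0.020221028476953506 z 0.10826159424072969
127.2 3127 ang 127.6311245580518 r 0.07526149195832194 rad 0.0201742984354496 z 0.10824178232411252
55.2 2136 ang 55.6343503876454 r 0.0743271230682165 rad 0.0203256793320179 z 0.10804723355532754
271.2 2210 ang 270.54392309600695 r 0.07449777616356223 rad 0.020343221724033356 z 0.1080797844733108
```

With about 7 mm of lift left the spring still pulls, so the pin is entering the notch. I'll lower it home.

Call:
send_rows --commands '[[[0,0,0.1,0,0,0],[0,0,0.1,0,0,0],[0,0,0.06,0,0,0],[0,0,0.03,0,0,0],[0,0,0,0,0,0],[0,0,0,0,0,0],[0,0,0,0,0,0]]]'

```text
time_s: 12.97
eef_pos: [0.5437, 0.0261, 0.3165]
eef_rot: [0.001, 0.13, 0.992, -0.0]
wrist_force: [1.1, -2.5, 4.3]
opening: 0.499
grasp_force: 63.7
```

```bash
python3 lids.py
```

```text
12.9667 [0.5437 0.0261 0.3165] [ 1.0693 -2.5256  4.3339] [-0.284  -0.1193 -0.0381] 63.665735721588135
knob top z 0.18058031001272404
199.2 3415 ang 198.87425041527757 r 0.07566783505695146 rad 0.020042160525918007 z 0.10823564068830796
127.2 3363 ang 127.52544193525864 r 0.07537464122835227 rad 0.020185353234410286 z 0.10822242206187571
55.2 2281 ang 55.59090551380795 r 0.07424713998099863 rad 0.020280582830309868 z 0.10804717226962303
271.2 2344 ang 270.7686291485609 r 0.07458898438255701 rad 0.02067316509783268 z 0.10806337321441609
```

The knob top is back at 0.1805 with an upward reaction, so it is home. I'll add a small downward bias and check it settles.

Call:
send_rows --commands '[[[0,0,0.02,0,0,0],[0,0,0,0,0,0],[0,0,0,0,0,0],[0,0,0,0,0,0],[0,0,0,0,0,0],[0,0,0,0,0,0]]]'

```text
time_s: 13.52
eef_pos: [0.5437, 0.0261, 0.3165]
eef_rot: [0.001, 0.13, 0.992, -0.0]
wrist_force: [-0.7, -3.3, 9.5]
opening: 0.5
grasp_force: 63.9
```

```bash
python3 lids.py && python3 -c "
from h import *
p=imaging.camera('side'); cv2.imwrite('pics/end.png',cv2.resize(p['image'][130:330,220:460],None,fx=3,fy=3))"
```

```text
13.5167 [0.5437 0.0261 0.3165] [-0.6823 -3.2974  9.4966] [-0.3039  0.1776 -0.1114] 63.94054412841797
knob top z 0.18053732180592433
199.2 3415 ang 198.91936643665332 r 0.07571280715129165 rad 0.02018410712480545 z 0.10822500569485885
127.2 3363 ang 127.7618950782673 r 0.07551311223267579 rad 0.02003188617527485 z 0.10820997164830988
55.2 2279 ang 56.07226716178888 r 0.07447618358743643 rad 0.020322974771261215 z 0.10804322815006477
271.2 2346 ang 270.2308515463484 r 0.0751229639505109 rad 0.020491573959589005 z 0.10803191802186216
```

View pics/end.png

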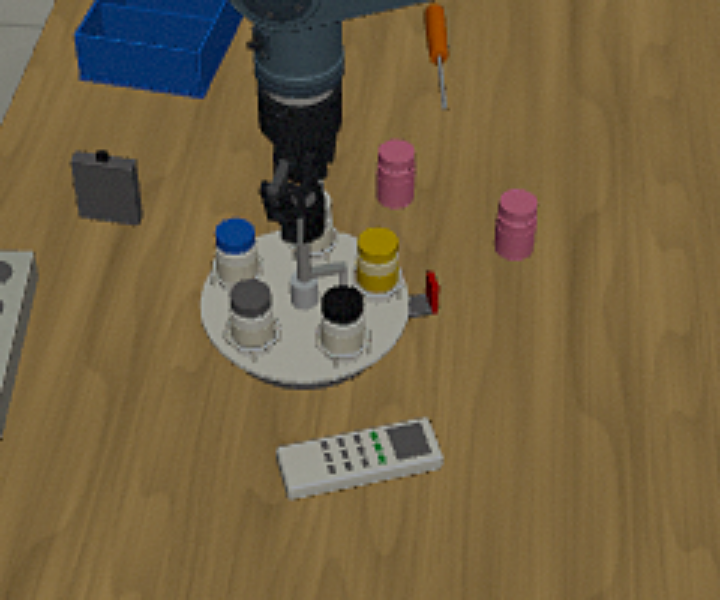

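The final view shows the yellow jar at (378,260), beside the red post at (432,292). All jars are upright, the knob is still gripped and the other things are undisturbed. I'll hand in.

```bash
python3 -c "
from bench import ctrl
print(ctrl.hand_in())"
```

```text
the job is handed in; nothing more can be done
None
```

The carousel is locked with the yellow-lidded jar at the red front post, the knob is fully home and still gripped, and the job was handed in at about 13.6 s.

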